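Sort the salvaged can capacitors into their dishes

TASK

Pick the four dark can capacitors out of the clutter on the electronics bench and stand each one upright in its own steel dish, matched by size: the smallest capacitor in the narrowest dish, the next in the next wider, and so on up to the largest in the widest. Lower them in rather than dropping them, and leave the heat sink and the amber jar where they stand.

Things in the scene. Friction and masses are not known exactly. Their poses are not given: they have to be found in the camera images.
- cap_a_mid (a point): The smallest of four can capacitors: an upright dark cylinder, 24 mm in diameter and 56 mm tall, with a dark grey top that carries two brass terminals 5 mm high. This point is its centre, 28 mm above its underside; z is its axis (up).
- cap_b_mid (a point): The second smallest of four can capacitors: an upright dark cylinder, 34 mm in diameter and 62 mm tall, with a dark grey top that carries two brass terminals 5 mm high. This point is its centre, 31 mm above its underside; z is its axis (up).
- cap_c_mid (a point): The second largest of four can capacitors: an upright dark cylinder, 45 mm in diameter and 68 mm tall, with a dark grey top that carries two brass terminals 5 mm high. This point is its centre, 34 mm above its underside; z is its axis (up).
- cap_d_mid (a point): The largest of four can capacitors: an upright dark cylinder, 58 mm in diameter and 76 mm tall, with a dark grey top that carries two brass terminals 5 mm high. This point is its centre, 38 mm above its underside; z is its axis (up).
- dish_a_floor (a point): The narrowest of four round, shallow steel parts dishes, fixed to the bench: 46 mm across inside, wall 3 mm thick, rim 10 mm above the bench. This point is the centre of its inner floor, which lies 3 mm above the bench; z is up.
- dish_b_floor (a point): The second narrowest of four round, shallow steel parts dishes, fixed to the bench: 58 mm across inside, wall 3 mm thick, rim 10 mm above the bench. This point is the centre of its inner floor, which lies 3 mm above the bench; z is up.
- dish_c_floor (a point): The second widest of four round, shallow steel parts dishes, fixed to the bench: 70 mm across inside, wall 3 mm thick, rim 10 mm above the bench. This point is the centre of its inner floor, which lies 3 mm above the bench; z is up.
- dish_d_floor (a point): The widest of four round, shallow steel parts dishes, fixed to the bench: 86 mm across inside, wall 3 mm thick, rim 10 mm above the bench. This point is the centre of its inner floor, which lies 3 mm above the bench; z is up.
- heat_sink_mid (a point): Bystander: a loose finned aluminium heat sink, 50 x 46 mm and 45 mm tall. This point is its centre, half-way up; its fins run along x.
- flux_jar_mid (a point): Bystander: a loose round amber glass jar with a brass lid, 50 mm in diameter and 50 mm tall. This point is its centre, half-way up.

How it is judged (in metres and radians):
At the end, for the whole second after the job is handed in: Each of the four capacitors stands upright (within 0.1 rad) on the floor of the dish of its own size rank (its centre within 17 mm of the dish's centre seen from above, its underside within 4 mm of the dish floor), released by the fingers and at rest (under 0.02 m/s) (horizontal distance between cap_a_mid and dish_a_floor below 0.017 m and z of cap_a_mid in the frame of dish_a_floor between 0.024 and 0.032 m and angle between each of cap_a_mid, cap_b_mid, cap_c_mid, cap_d_mid's own z axis and vertical below 0.1 rad and linear speed of each of cap_a, cap_b, cap_c, cap_d below 0.02 m/s and contact force between each of cap_a, cap_b, cap_c, cap_d and the fingers below 0.1 N and horizontal distance between cap_b_mid and dish_b_floor below 0.017 m and z of cap_b_mid in the frame of dish_b_floor between 0.027 and 0.035 m and horizontal distance between cap_c_mid and dish_c_floor below 0.017 m and z of cap_c_mid in the frame of dish_c_floor between 0.03 and 0.038 m and horizontal distance between cap_d_mid and dish_d_floor below 0.017 m and z of cap_d_mid in the frame of dish_d_floor between 0.034 and 0.042 m); the robot touches nothing.
It fails at once if A capacitor is dropped (from more than about 30 mm) or thrown: it moves free of the fingers faster than 0.8 m/s ((linear speed of cap_a above 0.8 m/s and contact force between cap_a and the fingers below 0.1 N) or (linear speed of cap_b above 0.8 m/s and contact force between cap_b and the fingers below 0.1 N) or (linear speed of cap_c above 0.8 m/s and contact force between cap_c and the fingers below 0.1 N) or (linear speed of cap_d above 0.8 m/s and contact force between cap_d and the fingers below 0.1 N)).
It fails at once if The heat sink is moved more than 20 mm from where it stood (distance of heat_sink_mid from where it was at the start of the episode above 0.02 m).
It fails at once if The amber jar is moved more than 20 mm from where it stood (distance of flux_jar_mid from where it was at the start of the episode above 0.02 m).
It also fails if it takes over 104 s, if anything falls off the work surface, if the arm or the gripper's body presses on something with over 40 N, if the wrist force passes 120 N, or if a joint passes its speed limit or range.

ROBOT

A 6-joint arm with a two-finger parallel gripper is mounted at the origin on the work surface. World frame = base frame: x ahead of the robot, y to its left, z up, the work surface at z = 0. Lengths are in mm, angles in rad, forces in N, time in s.
With the tool pointing down it reaches from about 275 to 975 mm from the base axis. Payload 8.4 kg.
Tool frame: the origin (TCP) lies between the finger pads; the fingertips stand 19 mm ahead of it and the grasp point (between the pads) is the TCP (manip.tcp_to_tips is the distance from the TCP to the fingertips, in mm); x points along the fingers, y is the direction in which the jaws open and shut, and the axes are right-handed (so a half turn about x gives the same grasp; the last joint's range is limited). The gripper opens to 92 mm and grips with 3 to 60 N. Pads are 20 mm wide; open, the fingers measure 128 mm over their backs; the gripper's body (75 mm by 189 mm) begins 69 mm behind the grasp point.
Start: joints at [1.306, 0.353, 1.633, -0, 1.155, -0.002], TCP at [162.364, 603.544, 233.583] pointing down, gripper open.
Joint ranges: [-2.63, 2.63], [-0.92, 2.1], [0.06, 2.66], [-1.3, 4.44], [0, 2.69], [-3.02, 3.02]. Speed limits (rad/s): [2.22, 2.22, 2.79, 3.14, 3.14, 3.14].

INTERFACE

Orientations are given as a unit quaternion [w, x, y, z].
In Python, from cell import readout, imaging, manip, recognise, pinpoint gives the robot as it stands.
- The arm moves only by the tool arm_command, never from a script. Its argument "moves" is text: rows parted by semicolons, each of 6 numbers parted by spaces: the shift along the world's x, y, z in m, then the turn, a rotation vector about the world's x, y, z in rad. A call has 1 to 20 rows; each row shifts and turns the commanded pose from where the row before left it; what a row does not reach is not made up. A row lasts 1/12 s, in which the tool goes at most 41.7 mm and 7.16 degrees, less where a joint would pass 70% of its speed; a pose out of reach is approached as far as the arm can. A call is refused whole if a number of a shift passes 0.0417 or a number of a turn 0.125, either way. A call with a gripper value outside its range is refused whole. "jaw" is the opening, from -1 (shut) to 1 (fully open), set as the call begins (left out, the last holds). The fingers move at their own pace and stop on an object; "newtons" is the grip in N (left out, the last holds). Time passes only in rows, so rows that do not move let the fingers close. It gives the time, the measured TCP pose, the force and the opening at its end, in the units of the state.
- readout.read_state(): the state, without advancing time (a new reading comes with each control period).
- imaging.camera(name): name is "scene" or "side" or "wrist"; returns the picture (400x640x3 uint8, red, green, blue); there is no depth.
- imaging.camera_params(name): a dict with "fx", "fy", "cx", "cy" (pixels), "xyz" and "attitude" of the camera in the world. Camera axes: x right, y up, looking along -z (the intrinsics and any distortion apply to the point x, -y, -z); pixel columns grow to the right and rows downward; lengths in mm; the calibration is good to about 2 mm. A picture is of the moment at which its call begins: read the wrist's pose just before it. camera_params takes no time and is no camera call; for the wrist camera it gives the pose at the moment of the call.
- manip.sign_off(): hands the job in, once; it reports no verdict.
Trained networks look in the newest picture that a camera, given by its name, has taken for a name from the list of things; names that differ only in an ending like _2 or _b are one class to them, and where a whole thing is asked for, a point or a joint stands for the part that bears it (a point fixed in the world has none). Each returns a list of dicts, best first, with "confidence" (0 to 1); they miss things now and then, are a little off and sometimes report something else, mostly with a low value. They report only what shows in the picture. A call takes as long as a camera call.
- recognise(camera, label): "xyz" ([x, y, z] in mm, in world coordinates, good to about 4 mm: the middle of the surface that is visible of it).
- pinpoint(camera, label): "xyz" ([x, y, z] in mm, in world coordinates, good to about 4 mm: a listed point, or the origin of a listed thing).
The state is a dict: "clock": time; "qpos": joint angles; "qvel": joint speeds; "joint_torque": joint torques, N m; "tcp_pos": TCP position; "eef_rot": TCP orientation; "ft_force": force on the tool from outside, world axes, zero at the start; "moment": the same for the moment, N m; "width": finger opening in mm.
Only numpy, scipy, OpenCV 4.12 (cv2) and the standard library are available. Lean on these libraries where they do the work, as an engineer would, in place of code of your own. Each camera call takes 0.05 s, during which the arm holds its last target. There are 200 camera calls.

## Working session

There is one attempt and no reset: what is moved stays moved. The work goes in short steps, Python scripts to look and compute and a tool call to move; the robot and the scene stay as the last step left them, time stands still between calls to the robot, and variables do not carry over. Pictures are saved under pics/ and viewed, about 12 in all and at most 16, crops included, and the job is handed in when it is done.

Besides the shell and the picture viewer there is one more tool, called after ">>>" as name(argument=value, ...), one argument or row to a line, values as JSON. arm_command: Moves the arm, as the interface text tells. Its arguments: {"type":"object","properties":{"moves":{"type":"string"},"jaw":{"type":"number"},"newtons":{"type":"number"}},"required":["moves"]}

```bash
mkdir -p pics; ls; python3 - <<'E'
from cell import readout, imaging, manip, recognise, pinpoint
import cv2,numpy as np
s=readout.read_state();print(s['clock'],s['tcp_pos'],s['eef_rot'],s['width'])
for c in ['scene','side','wrist']:
    p=imaging.camera_params(c);im=imaging.camera(c)
    print(c,p)
    cv2.imwrite(f'pics/{c}0.png',im[:,:,::-1])
for c in ['scene','side']:
  for l in ['cap_a_mid','dish_a_floor','heat_sink_mid','flux_jar_mid']:
    for d in pinpoint(c,l): print(c,l,np.round(d['xyz'],1),round(d['confidence'],2), {k:v for k,v in d.items() if k not in('xyz','confidence')})
E
```

```text
pics
0.0 [162.25929394 603.07534793 232.86582083] [ 0.70094823  0.09216831  0.70107132 -0.09314282] 91.83161783163692
scene {'fx': 442.7594650404334, 'fy': 442.7594650404334, 'cx': 320.0621005263153, 'cy': 204.03981534079145, 'xyz': array([1098.37535981,   92.15018235,  958.41781895]), 'attitude': array([0.60579705, 0.18704572, 0.21691621, 0.74227434])}
side {'fx': 466.17904088948205, 'fy': 466.17904088948205, 'cx': 324.4098532837705, 'cy': 201.65282573360594, 'xyz': array([ 5.73995186e-01, -6.99564712e+02,  5.66696533e+02]), 'attitude': array([ 0.82833063,  0.4672963 , -0.16116568, -0.26368193])}
wrist {'fx': 311.6521150867702, 'fy': 311.6521150867702, 'cx': 321.3837242600389, 'cy': 195.12437713758737, 'xyz': array([ 90.93909506, 621.52815431, 383.89410293]), 'attitude': array([ 0.78668579, -0.10416678, -0.07894285,  0.60335957])}
scene cap_a_mid [599.3 202.   26.6] 0.48 {}
scene cap_a_mid [437.3  12.9   6.2] 0.35 {}
scene dish_a_floor [ 435.9 -154.9    5.3] 0.72 {}
scene heat_sink_mid [576.8 382.7  23.2] 0.6 {}
scene heat_sink_mid [ 586.8 -223.1    4.2] 0.39 {}
scene flux_jar_mid [576.9  90.1  25.5] 0.84 {}
side cap_a_mid [593.  202.2  29.7] 0.71 {}
side dish_a_floor [ 440.9 -152.     4.7] 0.84 {}
side heat_sink_mid [574.7 379.5  21.9] 0.57 {}
side heat_sink_mid [588.3 -80.2   6.5] 0.47 {}
side flux_jar_mid [577.   86.1  26.7] 0.9 {}
```

```bash
python3 - <<'E'
from cell import readout, imaging, manip, recognise, pinpoint
import numpy as np
for c in ['scene','side']:
  for l in ['cap_a_mid','cap_b_mid','cap_c_mid','cap_d_mid','dish_a_floor','dish_b_floor','dish_c_floor','dish_d_floor']:
    for d in pinpoint(c,l): print(c,l,np.round(d['xyz'],1),round(d['confidence'],2))
E
```

```text
scene cap_a_mid [599.3 202.   26.6] 0.48
scene cap_a_mid [437.3  12.9   6.2] 0.35
scene cap_b_mid [438.5 302.8  32.4] 0.81
scene cap_c_mid [444.8 159.3  35.1] 0.76
scene cap_d_mid [ 435.5 -313.3   41.9] 0.61
scene cap_d_mid [600.9 199.9  24.7] 0.32
scene dish_a_floor [ 435.9 -154.9    5.3] 0.72
scene dish_b_floor [ 584.3 -223.9    2.4] 0.61
scene dish_c_floor [436.    9.5   6.5] 0.83
scene dish_d_floor [590.9 -80.2   2.3] 0.88
scene dish_d_floor [438.7  14.3   6.2] 0.61
side cap_a_mid [593.  202.2  29.7] 0.71
side cap_b_mid [439.3 306.5  34.4] 0.84
side cap_b_mid [ 589.7 -223.8    2.5] 0.39
side cap_c_mid [448.7 154.8  33.8] 0.89
side cap_d_mid [ 439.2 -315.9   38.3] 0.73
side cap_d_mid [572.8  86.9  26.2] 0.4
side dish_a_floor [ 440.9 -152.     4.7] 0.84
side dish_b_floor [ 590.8 -226.1    0.8] 0.94
side dish_c_floor [440.8  10.    3.7] 0.98
side dish_d_floor [590.  -82.2   3.6] 0.86
```

View pics/scene0.png

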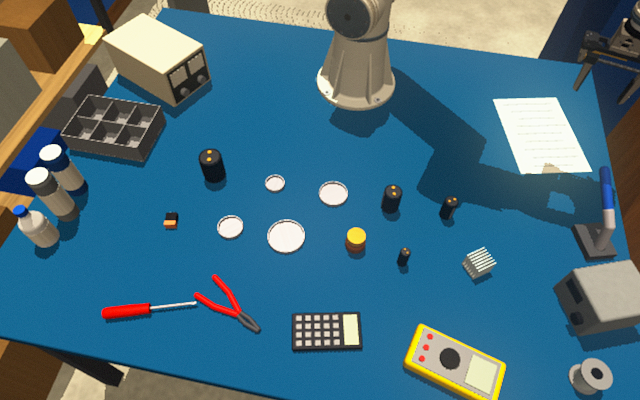

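View pics/side0.png

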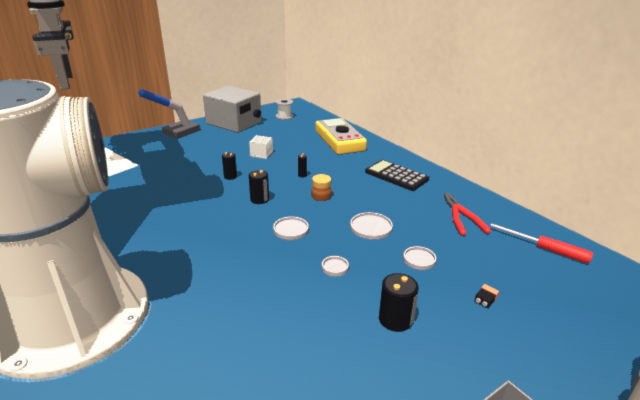

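The scene shows caps b(450,207), c(392,199), a(403,257), d(212,165) and dishes a(275,184), b(230,228), c(333,194), d(286,237). The side view agrees with this. I'll refine the positions with pixel segmentation: dish blobs, and the cap top terminals.

```bash
cat > h.py <<'E'
import numpy as np,cv2
from scipy.spatial.transform import Rotation as R
from cell import readout, imaging, manip, recognise, pinpoint
def rot(q): return R.from_quat(np.r_[q[1:],q[0]]).as_matrix()
def proj(P,p):
    c=rot(p['attitude']).T@(np.array(P)-p['xyz']); return np.array([p['cx']+p['fx']*c[0]/-c[2],p['cy']+p['fy']*c[1]/c[2]])
def ray(u,v,z,p):
    d=rot(p['attitude'])@np.array([(u-p['cx'])/p['fx'],-(v-p['cy'])/p['fy'],-1]); return p['xyz']+d*(z-p['xyz'][2])/d[2]
E
python3 - <<'E'
from h import *
D=dict(a=(438,-153),b=(588,-225),c=(438.5,10),d=(590,-81)); ri=dict(a=52,b=64,c=76,d=92)
C=dict(a=(596,202,61),b=(439,304.5,67),c=(446.5,157,73),d=(437.5,-314.5,81))
rc=dict(a=12,b=17,c=22.5,d=29)
for c in ['scene','side']:
    p=imaging.camera_params(c); im=cv2.imread(f'pics/{c}0.png').astype(int); b,g,r=im[...,0],im[...,1],im[...,2]
    yy,xx=np.mgrid[:400,:640]
    for k,(x,y) in D.items():
        u,v=proj((x,y,8),p); rad=abs(proj((x,y+ri[k]/2,8),p)-proj((x,y-ri[k]/2,8),p)).max()*.5+6
        m=((r>90)&(np.hypot(xx-u,yy-v)<rad)).astype(np.uint8)
        cn=max(cv2.findContours(m,cv2.RETR_EXTERNAL,cv2.CHAIN_APPROX_NONE)[0],key=cv2.contourArea)
        (cu,cv_),ax,_=cv2.fitEllipse(cv2.convexHull(cn))
        print(c,'dish',k,np.round((u,v,cu,cv_,*ax),1),np.round(ray(cu,cv_,8,p)[:2],1))
    for k,(x,y,z) in C.items():
        u,v=proj((x,y,z-2.5),p); rad=abs(proj((x,y+rc[k],z),p)-proj((x,y-rc[k],z),p)).max()*.5+4
        m=(r-b>35)&(np.hypot(xx-u,yy-v)<rad)
        if m.any(): w=(r-b)*m; cu,cv_=(xx*w).sum()/w.sum(),(yy*w).sum()/w.sum(); print(c,'cap',k,m.sum(),np.round((u,v,cu,cv_),1),np.round(ray(cu,cv_,z-2,p)[:2],1))
E
```

```text
scene dish a [272.9 181.  274.3 182.3  16.9  19.9] [ 441.2 -148.3]
scene dish b [229.5 223.9 229.7 226.   22.9  26.7] [ 593.7 -222.8]
scene dish c [333.3 191.6 332.8 192.7  24.9  29.7] [442.2   9.3]
scene dish d [285.7 234.9 285.6 235.3  33.8  38.1] [591.2 -81. ]
scene cap a 15 [404.3 248.4 405.7 250.5] [601.  205.6]
scene cap b 19 [452.6 198.9 451.7 199.7] [442.2 302.4]
scene cap c 31 [392.5 189.8 393.3 190. ] [447.2 158.8]
scene cap d 41 [209.6 154.  208.8 155.3] [ 442.3 -315. ]
side dish a [335.6 266.3 334.9 265.5  22.4  27.5] [ 438.2 -150.3]
side dish b [418.7 258.  419.3 257.4  24.2  34.7] [ 590.4 -224.2]
side dish c [289.9 226.7 289.9 227.2  25.9  32.1] [437.5   8.2]
side dish d [371.3 224.1 370.9 225.1  28.7  41.6] [587.  -83.4]
side cap a 10 [301.5 156.  301.6 155.2] [598.2 204.8]
side cap b 12 [226.9 154.  228.4 153.7] [442.5 303.3]
side cap c 28 [258.1 173.5 257.1 172.9] [445.9 160.5]
side cap d 91 [398.3 284.3 400.  282.5] [ 442.2 -313.4]
```

>>> arm_command(
  moves="0.0417 -0.0417 0 0 0 0;0.0417 -0.0417 0 0 0 0;0.0417 -0.0417 0 0 0 0;0.0417 -0.0417 0 0 0 0;0.0417 -0.0417 0 0 0 0;0.0417 -0.0417 0 0 0 0;0.028 -0.04 0 0 0 0;0 -0.01 0 0 0 0;0 0 0 0 0 0;0 0 0 0 0 0;0 0 0 0 0 0",
  jaw=1,
)

```text
clock: 2.27
tcp_pos: [362.6, 383.6, 233.7]
eef_rot: [0.701, 0.093, 0.701, -0.092]
ft_force: [-0.4, -1.3, -0.6]
width: 92.0
```

>>> arm_command(
  moves="0.0265 -0.0269 0 0 0 0;0.0265 -0.0269 0 0 0 0;0.0264 -0.0268 0 0 0 0;0 0 -0.03 0 0 0;0 0 -0.035 0 0 0;0 0 -0.035 0 0 0;0 0 -0.02 0 0 0;0 0 0 0 0 0;0 0 0 0 0 0",
)

```text
clock: 3.02
tcp_pos: [441.5, 303.0, 112.9]
eef_rot: [0.7, 0.092, 0.702, -0.092]
ft_force: [0.2, -0.5, 0.2]
width: 91.8
```

```bash
python3 - <<'E'
from h import *
s=readout.read_state();p=imaging.camera_params('wrist');im=imaging.camera('wrist')
print(s['tcp_pos'],proj((442,303,65),p),proj((*s['tcp_pos'][:2],65),p))
cv2.imwrite('pics/w1.png',im[:,:,::-1])
E
```

```text
[441.52315492 302.97972772 112.94556126] [323.13272462 224.72378752] [322.92344875 224.09072837]
```

View pics/w1.png

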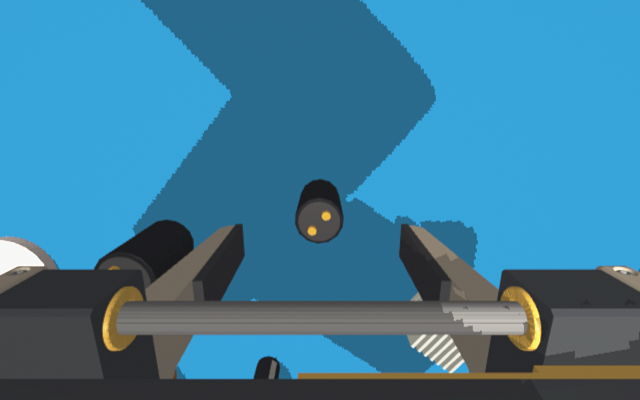

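The wrist view shows cap b centred between the fingers, with the terminal midpoint at (319,223.5) against a predicted (323,225). I'll descend and grip.

>>> arm_command(
  moves="0 0 -0.035 0 0 0;0 0 -0.03 0 0 0;0 0 -0.01 0 0 0;0 0 0 0 0 0",
)

```text
clock: 3.4
tcp_pos: [441.8, 302.1, 38.0]
eef_rot: [0.7, 0.092, 0.702, -0.093]
ft_force: [-0.6, -0.4, -0.1]
width: 92.0
```

>>> arm_command(
  moves="0 0 0 0 0 0;0 0 0 0 0 0;0 0 0 0 0 0;0 0 0 0 0 0;0 0 0 0 0 0;0 0 0 0 0 0;0 0 0 0 0 0;0 0 0 0 0 0",
  jaw=-1,
  newtons=25,
)

```text
clock: 4.07
tcp_pos: [442.4, 302.0, 38.7]
eef_rot: [0.701, 0.093, 0.701, -0.093]
ft_force: [0.5, -0.5, -0.4]
width: 40.7
```

>>> arm_command(
  moves="0 0 0 0 0 0;0 0 0 0 0 0;0 0 0 0 0 0;0 0 0 0 0 0;0 0 0.01 0 0 0;0 0 0.03 0 0 0;0 0 0.035 0 0 0;0 0 0.035 0 0 0;0 0 0.02 0 0 0",
)

```text
clock: 4.82
tcp_pos: [443.4, 302.7, 172.7]
eef_rot: [0.702, 0.094, 0.7, -0.092]
ft_force: [0.8, 0.9, 0.1]
width: 33.7
```

>>> arm_command(
  moves="0.005 -0.0175 0 0 0 0;0.0106 -0.0375 0 0 0 0;0.0106 -0.0375 0 0 0 0;0.0106 -0.0375 0 0 0 0;0.0106 -0.0375 0 0 0 0;0.0106 -0.0375 0 0 0 0;0.0106 -0.0375 0 0 0 0;0.0106 -0.0375 0 0 0 0;0.0106 -0.0375 0 0 0 0;0.0106 -0.0375 0 0 0 0;0.0106 -0.0375 0 0 0 0;0.0106 -0.0375 0 0 0 0;0.0106 -0.0375 0 0 0 0;0.0106 -0.0375 0 0 0 0;0.006 -0.021 0 0 0 0;0 0 0 0 0 0;0 0 0 0 0 0",
)

```text
clock: 6.23
tcp_pos: [591.0, -224.9, 168.8]
eef_rot: [0.701, 0.094, 0.701, -0.093]
ft_force: [-0.0, -0.0, -0.5]
width: 33.3
```

>>> arm_command(
  moves="0 0 -0.03 0 0 0;0 0 -0.035 0 0 0;0 0 -0.03 0 0 0;0 0 -0.018 0 0 0;0 0 -0.008 0 0 0;0 0 -0.004 0 0 0;0 0 -0.001 0 0 0;0 0 0 0 0 0;0 0 0 0 0 0",
)

```text
clock: 6.98
tcp_pos: [592.2, -224.1, 44.1]
eef_rot: [0.702, 0.092, 0.7, -0.093]
ft_force: [-0.4, 0.1, -1.3]
width: 33.7
```

```bash
python3 - <<'E'
from h import *
s=readout.read_state();print(s['tcp_pos'],s['ft_force'],s['width'])
o=[]
for c,(u,v) in dict(scene=(230,215),side=(419,250)).items():
    im=imaging.camera(c)[v-50:v+50,u-70:u+70,::-1]; o.append(cv2.resize(im,None,fx=4,fy=4,interpolation=2))
cv2.imwrite('pics/p1.png',cv2.resize(np.vstack(o),(420,600)))
E
```

```text
[ 592.161772   -224.0738607    44.10183049] [-0.36511066  0.05374992 -1.29688089] 33.69525268419142
```

View pics/p1.png

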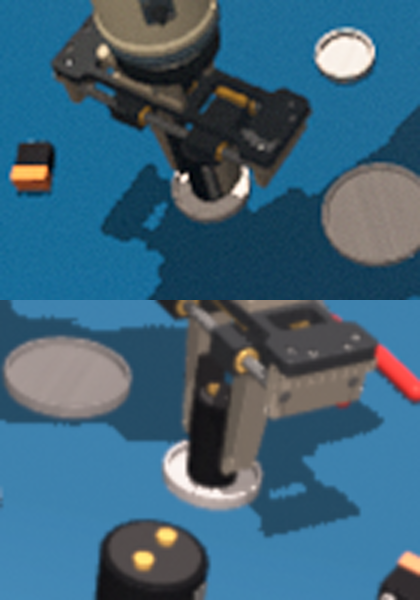

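>>> arm_command(
  moves="0 0 -0.002 0 0 0;0 0 0 0 0 0;0 0 0 0 0 0",
)

```text
clock: 7.33
tcp_pos: [592.0, -224.3, 41.6]
eef_rot: [0.702, 0.093, 0.7, -0.093]
ft_force: [-0.1, 0.5, 6.3]
width: 33.3
```

>>> arm_command(
  moves="0 0 0 0 0 0;0 0 0 0 0 0;0 0 0 0 0 0;0 0 0 0 0 0;0 0 0 0 0 0;0 0 0 0 0 0;0 0 0 0 0 0;0 0 0.02 0 0 0;0 0 0.035 0 0 0;0 0 0.035 0 0 0;0 0 0.03 0 0 0",
  jaw=1,
)

```text
clock: 8.25
tcp_pos: [591.3, -224.0, 162.4]
eef_rot: [0.701, 0.093, 0.701, -0.093]
ft_force: [1.1, 0.4, 1.0]
width: 91.8
```

>>> arm_command(
  moves="0 0.02 0 0 0 0;0.001 0.038 0 0 0 0;0.001 0.038 0 0 0 0;0.001 0.038 0 0 0 0;0.001 0.038 0 0 0 0;0.001 0.038 0 0 0 0;0.001 0.038 0 0 0 0;0.001 0.038 0 0 0 0;0 0.038 0 0 0 0;0 0.038 0 0 0 0;0 0.038 0 0 0 0;0 0.028 0 0 0 0;0 0 0 0 0 0;0 0 0 0 0 0",
)

```text
clock: 9.42
tcp_pos: [597.9, 205.4, 160.4]
eef_rot: [0.701, 0.092, 0.701, -0.092]
ft_force: [0.4, -1.1, 0.3]
width: 91.9
```

```bash
cat > w.py <<'E'
from h import *
import sys
P=[float(a) for a in sys.argv[1:4]]
s=readout.read_state();p=imaging.camera_params('wrist');im=imaging.camera('wrist').astype(int)
print(np.round(s['tcp_pos'],1),s['width'],proj(P,p))
yy,xx=np.mgrid[:400,:640]; u,v=proj(P,p)
w=np.clip(im[...,0]-im[...,2]-40,0,None)*(np.hypot(xx-u,yy-v)<25); w[(im[...,0]<120)]=0
cu,cv_=(xx*w).sum()/w.sum(),(yy*w).sum()/w.sum()
print('term',(w>0).sum(),cu,cv_,ray(cu,cv_,P[2],p))
cv2.imwrite(sys.argv[4],im[:,:,::-1].astype(np.uint8))
E
python3 w.py 599 204.5 59 pics/w2.png
```

```text
[597.9 205.4 160.4] 91.90002639647474 [321.85549945 203.40790608]
term 44 320.29730512894815 203.36482179078527 [598.62574977 203.23818592  59.        ]
```

>>> arm_command(
  moves="0.001 -0.001 -0.03 0 0 0;0 0 -0.035 0 0 0;0 0 -0.03 0 0 0;0 0 -0.02 0 0 0;0 0 -0.009 0 0 0;0 0 0 0 0 0",
)

```text
clock: 9.97
tcp_pos: [597.9, 201.2, 34.5]
eef_rot: [0.7, 0.092, 0.702, -0.094]
ft_force: [-0.2, -0.2, 0.2]
width: 91.9
```

>>> arm_command(
  moves="0 0 0 0 0 0;0 0 0 0 0 0;0 0 0 0 0 0;0 0 0 0 0 0;0 0 0 0 0 0;0 0 0 0 0 0;0 0 0 0 0 0;0 0 0 0 0 0;0 0 0 0 0 0;0 0 0 0 0 0;0 0 0 0 0 0;0 0 0 0 0 0;0 0 0 0 0 0;0 0 0 0 0 0",
  jaw=-1,
  newtons=20,
)

```text
clock: 11.13
tcp_pos: [599.2, 203.0, 36.6]
eef_rot: [0.701, 0.093, 0.701, -0.093]
ft_force: [-0.1, -0.6, -0.0]
width: 23.6
```

>>> arm_command(
  moves="0 0 0.015 0 0 0;0 0 0.03 0 0 0;0 0 0.035 0 0 0;0 0 0.035 0 0 0;0 0 0.015 0 0 0;-0.007 -0.016 0 0 0 0;-0.015 -0.034 0 0 0 0;-0.015 -0.034 0 0 0 0;-0.015 -0.034 0 0 0 0;-0.015 -0.034 0 0 0 0;-0.015 -0.034 0 0 0 0;-0.015 -0.034 0 0 0 0;-0.015 -0.034 0 0 0 0;-0.015 -0.034 0 0 0 0;-0.015 -0.034 0 0 0 0;-0.0125 -0.023 0 0 0 0;-0.005 -0.008 0 0 0 0;0 0 0 0 0 0;0 0 0 0 0 0",
)

```text
clock: 12.72
tcp_pos: [440.0, -149.8, 166.7]
eef_rot: [0.701, 0.093, 0.701, -0.093]
ft_force: [0.1, 0.8, -0.2]
width: 23.7
```

>>> arm_command(
  moves="0 0 -0.03 0 0 0;0 0 -0.035 0 0 0;0 0 -0.03 0 0 0;0 0 -0.015 0 0 0;0 0 -0.008 0 0 0;0 0 -0.004 0 0 0;0 0 -0.002 0 0 0;0 0 0 0 0 0;0 0 0 0 0 0",
)

```text
clock: 13.47
tcp_pos: [440.7, -150.0, 43.5]
eef_rot: [0.702, 0.092, 0.7, -0.093]
ft_force: [0.5, -0.6, 0.4]
width: 23.8
```

```bash
python3 - <<'E'
from h import *
s=readout.read_state();print(s['tcp_pos'],s['ft_force'],s['width'])
o=[]
for c,(u,v) in dict(scene=(275,175),side=(335,255)).items():
    im=imaging.camera(c)[v-50:v+50,u-70:u+70,::-1]; o.append(cv2.resize(im,None,fx=4,fy=4,interpolation=2))
cv2.imwrite('pics/p2.png',cv2.resize(np.vstack(o),(420,600)))
E
```

```text
[ 440.66316569 -149.96215555   43.46728188] [ 0.51686941 -0.55204781  0.42580205] 23.844538980619205
```

View pics/p2.png

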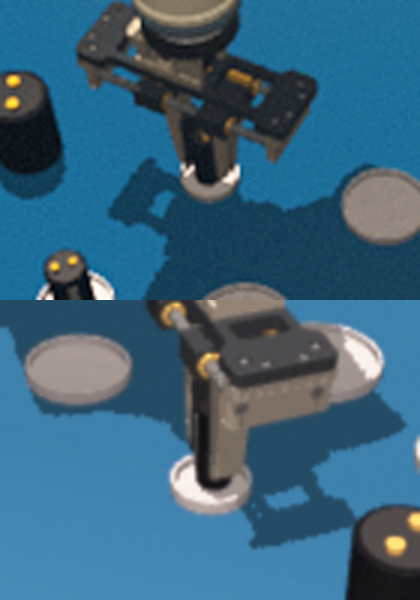

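>>> arm_command(
  moves="0 0 -0.002 0 0 0;0 0 -0.001 0 0 0;0 0 -0.001 0 0 0;0 0 0 0 0 0",
)

```text
clock: 13.9
tcp_pos: [440.1, -150.1, 39.4]
eef_rot: [0.701, 0.093, 0.701, -0.093]
ft_force: [-2.2, 0.8, 12.1]
width: 23.3
```

>>> arm_command(
  moves="0 0 0 0 0 0;0 0 0 0 0 0;0 0 0 0 0 0;0 0 0 0 0 0;0 0 0 0 0 0;0 0 0 0 0 0;0 0 0 0 0 0;0 0 0 0 0 0;0 0 0.02 0 0 0;0 0 0.035 0 0 0;0 0 0.035 0 0 0;0 0 0.03 0 0 0",
  jaw=1,
)

```text
clock: 14.9
tcp_pos: [439.6, -149.9, 160.4]
eef_rot: [0.701, 0.093, 0.701, -0.093]
ft_force: [1.1, -0.4, -0.7]
width: 91.6
```

>>> arm_command(
  moves="0 -0.02 0 0 0 0;0 -0.038 0 0 0 0;0 -0.038 0 0 0 0;0.0005 -0.038 0 0 0 0;0.0005 -0.03 0 0 0 0;0 0 0 0 0 0;0 0 0 0 0 0",
)

```text
clock: 15.48
tcp_pos: [440.4, -315.1, 158.3]
eef_rot: [0.701, 0.094, 0.701, -0.093]
ft_force: [0.2, 0.2, -0.2]
width: 91.8
```

```bash
python3 w.py 441 -314.5 79 pics/w3.png
```

```text
[ 440.4 -315.1  158.3] 91.76544428591554 [323.56094688 210.5075497 ]
term 329 320.618717948718 209.69663817663817 [ 439.76672925 -316.52798363   79.        ]
```

>>> arm_command(
  moves="0 -0.001 -0.025 0 0 0;0 0 -0.03 0 0 0;0 0 -0.03 0 0 0;0 0 -0.015 0 0 0;0 0 -0.008 0 0 0;0 0 0 0 0 0",
)

```text
clock: 16.03
tcp_pos: [439.8, -313.1, 49.1]
eef_rot: [0.7, 0.093, 0.702, -0.092]
ft_force: [-0.1, 0.7, 0.4]
width: 92.0
```

>>> arm_command(
  moves="0 0 0 0 0 0;0 0 0 0 0 0;0 0 0 0 0 0;0 0 0 0 0 0;0 0 0 0 0 0;0 0 0 0 0 0;0 0 0 0 0 0;0 0 0 0 0 0;0 0 0 0 0 0",
  jaw=-1,
  newtons=35,
)

```text
clock: 16.78
tcp_pos: [441.1, -315.3, 51.3]
eef_rot: [0.701, 0.092, 0.701, -0.093]
ft_force: [-1.5, 1.3, 6.8]
width: 57.4
```

>>> arm_command(
  moves="0 0 0.01 0 0 0;0 0 0.025 0 0 0;0 0 0.03 0 0 0;0 0 0.03 0 0 0;0 0 0.02 0 0 0;0 0 0.01 0 0 0;0.009 0.0145 0 0 0 0;0.0185 0.0292 0 0 0 0;0.0185 0.0292 0 0 0 0;0.0185 0.0292 0 0 0 0;0.0185 0.0292 0 0 0 0;0.0185 0.0292 0 0 0 0;0.0185 0.0292 0 0 0 0;0.0185 0.0292 0 0 0 0;0.0095 0.0146 0 0 0 0;0 0 0 0 0 0;0 0 0 0 0 0",
)

```text
clock: 18.2
tcp_pos: [588.2, -80.6, 174.7]
eef_rot: [0.7, 0.092, 0.702, -0.092]
ft_force: [0.1, -0.1, -3.2]
width: 57.7
```

>>> arm_command(
  moves="0 0 -0.025 0 0 0;0 0 -0.03 0 0 0;0 0 -0.03 0 0 0;0 0 -0.018 0 0 0;0 0 -0.01 0 0 0;0 0 -0.004 0 0 0;0 0 -0.002 0 0 0;0 0 0 0 0 0;0 0 0 0 0 0",
)

```text
clock: 18.95
tcp_pos: [589.5, -81.8, 57.8]
eef_rot: [0.702, 0.093, 0.7, -0.093]
ft_force: [0.2, -0.5, -2.3]
width: 57.4
```

```bash
python3 - <<'E'
from h import *
s=readout.read_state();print(s['tcp_pos'],s['ft_force'],s['width'])
o=[]
for c,(u,v) in dict(scene=(286,225),side=(371,215)).items():
    im=imaging.camera(c)[v-50:v+50,u-70:u+70,::-1]; o.append(cv2.resize(im,None,fx=4,fy=4,interpolation=2))
cv2.imwrite('pics/p3.png',cv2.resize(np.vstack(o),(420,600)))
E
```

```text
[589.52467631 -81.83966732  57.77765326] [ 0.24510506 -0.48232044 -2.33342285] 57.35789659940393
```

View pics/p3.png

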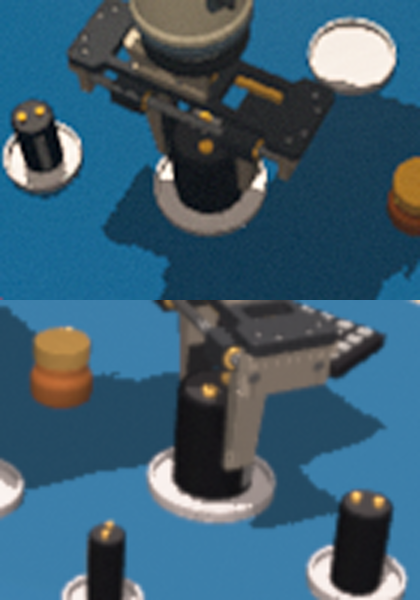

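Cap d is over dish d with clear room all round, and caps a and b stand in their dishes. I'll lower it the rest of the way in small steps.

>>> arm_command(
  moves="0 0 -0.001 0 0 0;0 0 -0.001 0 0 0;0 0 -0.001 0 0 0;0 0 0 0 0 0;0 0 0 0 0 0",
)

```text
clock: 19.47
tcp_pos: [589.0, -81.4, 54.3]
eef_rot: [0.701, 0.093, 0.701, -0.093]
ft_force: [-1.6, 1.1, 5.0]
width: 57.4
```

>>> arm_command(
  moves="0 0 0 0 0 0;0 0 0 0 0 0;0 0 0 0 0 0;0 0 0 0 0 0;0 0 0 0 0 0;0 0 0 0 0 0;0 0 0.02 0 0 0;0 0 0.035 0 0 0;0 0 0.035 0 0 0;0 0 0.03 0 0 0",
  jaw=1,
)

```text
clock: 20.3
tcp_pos: [588.8, -81.5, 175.4]
eef_rot: [0.701, 0.093, 0.701, -0.093]
ft_force: [0.3, -0.3, -0.4]
width: 91.8
```

>>> arm_command(
  moves="-0.009 0.015 0 0 0 0;-0.018 0.03 0 0 0 0;-0.018 0.03 0 0 0 0;-0.018 0.03 0 0 0 0;-0.018 0.03 0 0 0 0;-0.018 0.03 0 0 0 0;-0.018 0.03 0 0 0 0;-0.018 0.03 0 0 0 0;-0.0075 0.016 0 0 0 0;0 0 0 0 0 0;0 0 0 0 0 0",
)

```text
clock: 21.22
tcp_pos: [445.8, 160.1, 173.5]
eef_rot: [0.701, 0.092, 0.701, -0.092]
ft_force: [1.1, -1.0, -0.4]
width: 92.2
```

```bash
python3 w.py 446.5 159 71 pics/w4.png
```

```text
[445.8 160.1 173.5] 92.17905995729845 [321.55829052 202.6253316 ]
term 163 318.70006972174684 201.80744121189073 [445.18095622 156.84662459  71.        ]
```

Next, down to z = 44.

>>> arm_command(
  moves="0 -0.001 -0.025 0 0 0;0 0 -0.035 0 0 0;0 0 -0.035 0 0 0;0 0 -0.024 0 0 0;0 0 -0.01 0 0 0;0 0 0 0 0 0",
)

```text
clock: 21.77
tcp_pos: [445.3, 157.0, 42.6]
eef_rot: [0.7, 0.092, 0.702, -0.094]
ft_force: [-1.3, -0.5, 0.3]
width: 91.9
```

>>> arm_command(
  moves="0 0 0 0 0 0;0 0 0 0 0 0;0 0 0 0 0 0;0 0 0 0 0 0;0 0 0 0 0 0;0 0 0 0 0 0;0 0 0 0 0 0;0 0 0 0 0 0;0 0 0 0 0 0;0 0 0 0 0 0;0 0 0 0 0 0",
  jaw=-1,
  newtons=30,
)

```text
clock: 22.68
tcp_pos: [446.3, 158.6, 44.9]
eef_rot: [0.701, 0.093, 0.701, -0.093]
ft_force: [-0.6, -1.7, 6.6]
width: 44.8
```

>>> arm_command(
  moves="0 0 0.01 0 0 0;0 0 0.03 0 0 0;0 0 0.035 0 0 0;0 0 0.03 0 0 0;0 0 0.015 0 0 0;0 -0.02 0 0 0 0;-0.002 -0.036 0 0 0 0;-0.002 -0.036 0 0 0 0;-0.002 -0.036 0 0 0 0;-0.001 -0.0215 0 0 0 0;0 0 0 0 0 0;0 0 0 0 0 0",
)

```text
clock: 23.68
tcp_pos: [439.0, 8.2, 165.0]
eef_rot: [0.701, 0.094, 0.701, -0.094]
ft_force: [-1.1, -0.3, -1.0]
width: 44.6
```

>>> arm_command(
  moves="0 0 -0.025 0 0 0;0 0 -0.03 0 0 0;0 0 -0.03 0 0 0;0 0 -0.018 0 0 0;0 0 -0.008 0 0 0;0 0 -0.002 0 0 0;0 0 0 0 0 0;0 0 0 0 0 0",
)

```text
clock: 24.35
tcp_pos: [440.1, 9.4, 52.5]
eef_rot: [0.702, 0.093, 0.701, -0.092]
ft_force: [-0.0, -0.2, -1.0]
width: 44.6
```

```bash
python3 - <<'E'
from h import *
s=readout.read_state();print(s['tcp_pos'],s['ft_force'],s['width'])
o=[]
for c,(u,v) in dict(scene=(320,185),side=(300,220)).items():
    im=imaging.camera(c)[v-50:v+50,u-70:u+70,::-1]; o.append(cv2.resize(im,None,fx=4,fy=4,interpolation=2))
cv2.imwrite('pics/p4.png',cv2.resize(np.vstack(o),(420,600)))
E
```

```text
[440.07007375   9.43385875  52.50427978] [-0.00301925 -0.19349384 -1.00309749] 44.607558858768094
```

View pics/p4.png

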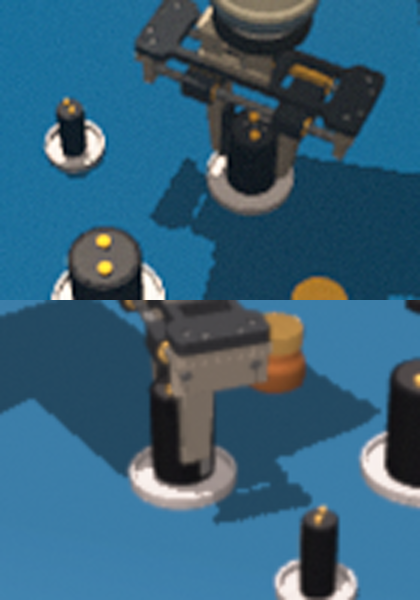

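Cap c is well inside dish c. I'll lower it about 4 mm more.

>>> arm_command(
  moves="0 0 -0.0015 0 0 0;0 0 -0.001 0 0 0;0 0 -0.001 0 0 0;0 0 -0.0005 0 0 0;0 0 0 0 0 0;0 0 0 0 0 0",
)

```text
clock: 24.95
tcp_pos: [439.4, 9.0, 47.9]
eef_rot: [0.701, 0.093, 0.701, -0.093]
ft_force: [-1.1, -0.1, 5.5]
width: 44.4
```

>>> arm_command(
  moves="0 0 0 0 0 0;0 0 0 0 0 0;0 0 0 0 0 0;0 0 0 0 0 0;0 0 0 0 0 0;0 0 0 0 0 0;0 0 0 0 0 0;0 0 0 0 0 0;0 0 0.02 0 0 0;0 0 0.035 0 0 0;0 0 0.035 0 0 0;0 0 0.035 0 0 0;0 0 0.035 0 0 0",
  jaw=1,
)

```text
clock: 26.03
tcp_pos: [438.7, 9.0, 209.2]
eef_rot: [0.701, 0.093, 0.701, -0.093]
ft_force: [1.1, 0.9, -0.3]
width: 92.1
```

>>> arm_command(
  moves="0 0.03 0.02 0 0 0;0 0.038 0.01 0 0 0;0 0.038 0.01 0 0 0;0 0.038 0.01 0 0 0;0 0.038 0.01 0 0 0;0 0.038 0 0 0 0;0 0.038 0 0 0 0;0 0.038 0 0 0 0;0 0 0 0 0 0;0 0 0 0 0 0",
)

```text
clock: 26.87
tcp_pos: [438.7, 306.6, 267.1]
eef_rot: [0.701, 0.091, 0.701, -0.092]
ft_force: [0.3, -0.5, -0.1]
width: 92.1
```

```bash
python3 - <<'E'
from h import *
for c in ['scene','side']:
  im=imaging.camera(c); cv2.imwrite(f'pics/{c}9.png',im[:,:,::-1])
  for k in 'abcd':
    for l in [f'cap_{k}_mid']:
      for d in pinpoint(c,l)[:2]: print(c,l,np.round(d['xyz'],1),round(d['confidence'],2))
  for l in ['heat_sink_mid','flux_jar_mid']:
      for d in pinpoint(c,l)[:1]: print(c,l,np.round(d['xyz'],1),round(d['confidence'],2))
  p=imaging.camera_params(c); r,b=im[...,0].astype(int),im[...,2].astype(int); yy,xx=np.mgrid[:400,:640]
  for k,(x,y,z,rr) in dict(a=(440,-150,62,12),b=(591,-224,68,17),c=(439.5,9,74,22),d=(589,-82,82,29)).items():
        u,v=proj((x,y,z),p); rad=rr*.5+5
        w=np.clip(r-b-35,0,None)*(np.hypot(xx-u,yy-v)<rad)
        if w.sum(): print(c,'term',k,np.round(ray((xx*w).sum()/w.sum(),(yy*w).sum()/w.sum(),z,p)[:2]-(x,y),1))
a=cv2.imread('pics/scene9.png')[140:280,170:470]; b=cv2.imread('pics/side9.png')[120:310,220:480]
cv2.imwrite('pics/fin.png',np.vstack([cv2.resize(a,(640,299)),cv2.resize(b,(640,300))[:, :]]))
E
```

```text
scene cap_a_mid [ 440.2 -155.6   26. ] 0.73
scene cap_a_mid [ 592.  -226.    32.2] 0.66
scene cap_b_mid [ 587.7 -226.    35.1] 0.86
scene cap_c_mid [437.   11.5  36.1] 0.79
scene cap_c_mid [436.7  10.9   6.9] 0.2
scene cap_d_mid [587.  -81.7  41.5] 0.58
scene cap_d_mid [589.2 -83.2   4.2] 0.42
scene heat_sink_mid [ 592.3 -223.9   34. ] 0.67
scene flux_jar_mid [579.2  88.1  30.9] 0.59
scene term a [2.1 1.7]
scene term b [0.8 0.6]
scene term c [1.6 1. ]
scene term d [1.2 1.4]
side cap_a_mid [ 434.7 -151.1   33.7] 0.55
side cap_a_mid [ 589.5 -222.2   37.9] 0.5
side cap_b_mid [ 589.8 -223.6   34.6] 0.82
side cap_b_mid [ 433.5 -150.3   33.9] 0.72
side cap_c_mid [439.    4.9  35.3] 0.79
side cap_d_mid [590.  -80.9  41.7] 0.74
side heat_sink_mid [574.4 376.3  20.6] 0.62
side flux_jar_mid [ 435.4 -150.5   36.7] 0.74
side term a [0.5 1.7]
side term b [2.  2.6]
side term c [0.5 3. ]
side term d [1.4 3.7]
```

View pics/fin.png

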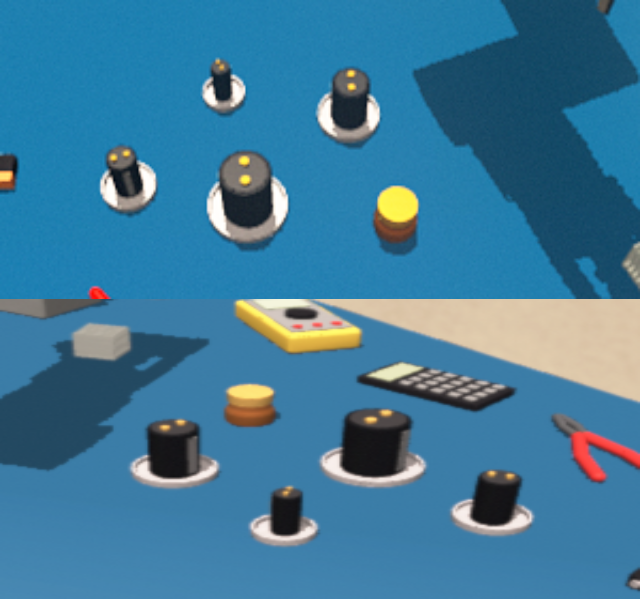

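The final view shows all four caps standing in their matching dishes, with the jar and heat sink in place. Cap b looks slightly slanted in the side view, around (498,478) top to (494,522) bottom in the crop. I'll check whether perspective explains that before handing in.

```bash
python3 - <<'E'
from h import *
P=dict(a=(440,-150,56,12),b=(591,-224,62,17),c=(439.5,9,68,22.5),d=(589,-82,76,29))
t=np.linspace(0,2*np.pi,60)
for c in ['scene','side']:
  p=imaging.camera_params(c); im=cv2.imread(f'pics/{c}9.png'); yy,xx=np.mgrid[:400,:640]
  for k,(x,y,h,r) in P.items():
    pts=np.array([proj((x+r*np.cos(a),y+r*np.sin(a),z),p) for z in (3,3+h) for a in t],np.float32)
    m=np.zeros((400,640),np.uint8); cv2.fillConvexPoly(m,cv2.convexHull(pts).round().astype(int),1)
    d=((im.max(2)<85)&(cv2.dilate(m,np.ones((13,13)))>0)).astype(np.uint8); d=cv2.morphologyEx(d,cv2.MORPH_CLOSE,np.ones((5,5)))
    print(c,k,'IoU',round((d&m).sum()/(d|m).sum(),2),end=' axis deg model/seen ')
    for q in (m,d):
      M=cv2.moments(q,True); rows=[(v,np.nonzero(q[v])[0].mean()) for v in range(400) if q[v].sum()>3]
      n=len(rows); s=np.polyfit(*np.array(rows[n//5:-n//5]).T,1)[0]; print(round(np.degrees(np.arctan(s)),1),np.round((M['m10']/M['m00'],M['m01']/M['m00']),1),end=' ')
    print()
E
```

```text
scene a IoU 0.59 axis deg model/seen 8.1 [273.2 176.3] 9.9 [273.8 179.1] 
scene b IoU 0.53 axis deg model/seen 15.0 [227.9 219.3] 18.9 [229.1 223.5] 
scene c IoU 0.57 axis deg model/seen -6.2 [333.3 185. ] -0.4 [333.2 189.8] 
scene d IoU 0.49 axis deg model/seen 5.6 [284.5 227.2] 2.8 [285.8 234.5] 
side a IoU 0.75 axis deg model/seen -4.5 [336.  255.4] -1.1 [335.7 255. ] 
side b IoU 0.77 axis deg model/seen -8.8 [421.1 246.4] -6.4 [420.7 246.5] 
side c IoU 0.82 axis deg model/seen 1.8 [290.2 215.1] 1.3 [290.1 214.9] 
side d IoU 0.79 axis deg model/seen -6.0 [372.5 211.4] -7.8 [371.2 211.2]
```

The lean is perspective: the axis seen is within 2–6° of the upright model, and the centroids match it in the side view. I'll hand in.

```bash
python3 -c "
from cell import manip
print(manip.sign_off())"
```

```text
the job is handed in; nothing more can be done
None
```

I placed all four capacitors in their matching dishes (a, b, c and d, each by size) and handed the job in at about 28 s of the 104 s allowed. The hand-in gave no verdict. I lowered each capacitor until it reached its dish floor and then released it. The gripper was empty and clear of everything at the end.

**Position:** In the last pictures, the capacitor tops (brass terminals) were within about 4 mm of where I placed them at the dish centres. The limit is 17 mm.

**Upright:** The side view outlines matched upright capacitors, with centres within about 1.5 px and axes within about 3.5°. The scene camera check was weaker: overlap was only about 0.5–0.6, and one axis (cap c) was 6° off. I put that down to the brightness threshold missing the lit grey tops, because the picture itself shows all four standing.

**Bystanders:** The jar stood where it began in the scene camera and the heat sink in the side camera, both within the networks' accuracy. The two other network readings for them, scene for the heat sink and side for the jar, landed on capacitors, so I ignored those.

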